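# Let a jam jar out of the counter dispenser

### The job

Let the jam jar out of the two-lane dispenser: with the fingertips, press the front pad of the rocking lever beside the jar's lane right down so that its gate lifts, keep it down until the jar has rolled down and come to rest against the front lip, then let the lever come back up so the gate shuts, and move clear. Leave the lane with the metal tin shut, touch neither the jar, the tin nor the gates, grasp nothing, and leave the things around as they are.

Things in the scene. Friction and masses are not known exactly. Their poses are not given: they have to be found in the camera images.
- dispenser: Fixed light-wood dispenser, 222 mm deep (x), 212 wide (y), 295 over the lever brackets; two lanes slope 12 degrees down to the front. Origin: under its centre, on the counter; x to its closed back, y to its left, front roughly at the robot. Lane centre lines y = +51 (left) and -51 mm (right), 20 mm high rails beside them. Gates at x = 0; a jar or tin waits centred near x = +33 mm.
- lip (a point): Middle of the top edge of the dispenser's front lip (8 mm thick board, inner face 130 mm in front of the dispenser's centre, top 40 mm above the counter). A jar let out rests against it, centred near x = -100 mm of the dispenser.
- pad_left (a point): Centre of the upper face of the left lever's press pad (40 x 30 mm, black rubber on steel). The lever runs front to back outside the left lane (y = +119 mm), pivot 110 mm in front of the dispenser's centre and 71 mm up; the pad is its front end, 86 mm before the pivot, the gate its back end. Pad face 84 mm above the counter at rest, about 43 mm at full press, clear counter below.
- pad_right (a point): The same on the right lever, outside the right lane (y = -119 mm).
- lever_left (a joint): Left lever's angle in rad: 0 at rest (gate shut), grows as the pad is pressed, stop at 0.48. The gate clears a jar from about 0.35. A spring brings it back up when it is let go; about 2 N on the pad starts it moving and about 5 N holds it at the stop.
- lever_right (a joint): Right lever's angle, likewise.
- gate_left (a point): Middle of the lower edge of the left lane's gate: an upright steel plate 114 mm wide, 30 mm high, 4 mm thick, on the back end of the left lever, standing across the lane 64 to 94 mm above the counter when shut. Rises with the lever. Not to be touched.
- gate_right (a point): Right lane's gate, likewise, on the right lever.
- jar_center (a point): Centre of the jam jar: glass with red filling and a yellow lid, 62 mm across, 85 mm long, about 0.35 kg, lying on its side across one of the two lanes (which one varies) behind the gate. It takes half a second to a second to roll to the lip once its gate is up.
- tin_center (a point): Centre of the plain metal tin, 60 mm across, 85 mm long, about 0.3 kg, lying likewise in the other lane. It stays there.
- tongs: Steel bread tongs, 222 x 45 x 18 mm, lying loose on the counter to the left; origin under the centre, x along them. A bystander.
- card_reader: White card reader, 68 x 68 x 14 mm, loose on the counter, near right; origin under the centre. A bystander.
- coin_tray: Dark ribbed coin tray, 115 x 170 x 17 mm, loose on the counter, near left; origin under the centre. A bystander.
Things that resemble listed ones, but are neither listed nor needed, are in the scene too. Leave any blue look-alike of the part that bears tin_center alone.

How it is judged:
On the way, in this order (a step that is already met when the one before it is completed fails the run):
1. the lever of the jar's lane is pressed down with the fingers on its rubber pad and its gate is up (((y of jar_center in the frame of dispenser above 0 m and value of joint lever_left above 0.3 rad and contact force between the fingers and lever_left_c4 above 0.5 N) or (y of jar_center in the frame of dispenser below 0 m and value of joint lever_right above 0.3 rad and contact force between the fingers and lever_right_c4 above 0.5 N))), for 0.1 s.
2. the jar has come to rest against the front lip while the lever is still held down (((y of jar_center in the frame of dispenser above 0 m and x of jar_center in the frame of dispenser between -0.115 and -0.088 m and z of jar_center in the frame of dispenser below 0.07 m and value of joint lever_left above 0.3 rad and linear speed of jam_jar below 0.03 m/s) or (y of jar_center in the frame of dispenser below 0 m and x of jar_center in the frame of dispenser between -0.115 and -0.088 m and z of jar_center in the frame of dispenser below 0.07 m and value of joint lever_right above 0.3 rad and linear speed of jam_jar below 0.03 m/s))), for 0.1 s.
At the end, for the whole second after the job is handed in: The jar lies at rest against the front lip (centre 88 to 115 mm in front of the dispenser's centre), the tin is still behind its gate (centre 20 to 55 mm behind the dispenser's centre), and both levers are back up within 0.04 rad (x of jar_center in the frame of dispenser between -0.115 and -0.088 m and z of jar_center in the frame of dispenser below 0.07 m and x of tin_center in the frame of dispenser between 0.02 and 0.055 m and linear speed of jam_jar below 0.03 m/s and value of joint each of lever_left, lever_right below 0.04 rad); the robot touches nothing.
It fails at once if the lever of the tin's lane is pressed (more than 0.12 rad) ((y of jar_center in the frame of dispenser above 0 m and value of joint lever_right above 0.12 rad) or (y of jar_center in the frame of dispenser below 0 m and value of joint lever_left above 0.12 rad)).
It fails at once if the robot touches the jar or the tin (contact force between any of the fingers, the arm and jam_jar above 0.5 N or contact force between any of the fingers, the arm and tin above 0.5 N).
It fails at once if the robot works a gate directly instead of by its lever (contact force between any of the fingers, the arm and lever_left_c0 above 0.5 N or contact force between any of the fingers, the arm and lever_left_c1 above 0.5 N or contact force between any of the fingers, the arm and lever_right_c0 above 0.5 N or contact force between any of the fingers, the arm and lever_right_c1 above 0.5 N).
It fails at once if the jar or the tin is lifted off its lane (z of any of jar_center, tin_center in the frame of dispenser above 0.1 m).
It fails at once if a bystander is moved more than 15 mm (distance of any of tongs, card_reader, coin_tray from where it was at the start of the episode above 0.015 m).
It also fails if it takes over 29 s, if anything falls off the work surface, if the arm or the gripper's body presses on something with over 40 N, if the wrist force passes 120 N, or if a joint passes its speed limit or range.

### The arm

A 6-joint arm with a two-finger parallel gripper is mounted at the origin on a cart in front of the work surface, level with it; the furniture and walls round the work are solid. World frame = base frame: x ahead of the robot, y to its left, z up, the work surface at z = 0. Lengths are in m, angles in rad, forces in N, time in s.
With the tool pointing down it reaches from about 0.4 to 0.825 m from the base axis. Payload 7 kg.
Tool frame: the origin (TCP) lies at the very end of the fingers, on their centre line; the grasp point (between the pads) lies 19 mm behind it; z points along the fingers, y is the line along which they close (so a half turn about z gives the same grasp; the last joint's range is limited). The gripper opens to 88 mm and grips with 3 to 60 N. Pads are 19 mm wide; open, the fingers measure 130 mm over their backs; the gripper's body (78 mm by 193 mm) begins 47 mm behind the grasp point.
Start: joints at [-1.006, 0.359, 0.012, 0, -1.224, -0.288], TCP at [0.184, -0.649, 0.227] pointing down, gripper open.
Joint ranges: [-3.07, 3.07], [-1.43, 2.12], [-1.02, 1.25], [-3.03, 1.67], [-3.05, -0], [-3.03, 3.03]. Speed limits (rad/s): [2.39, 2.39, 3.01, 3.14, 3.14, 3.14].

### API

Orientations are given as [roll, pitch, yaw] about the fixed x, y, z axes, in that order (R = Rz(yaw) Ry(pitch) Rx(roll)).
In Python, from station import arm gives the robot as it stands. The module is installed in compiled form; this text tells all that it offers.
- The arm moves only by the shell command python3 -m crank 'ROWS' [FORCE]. ROWS is JSON, a list of rows, each an object of numbers: "dx", "dy", "dz": the shift along the world's x, y, z in m; "twist": the turn about the world's z in degrees; "grip": the opening, from -1 (shut) to 1 (fully open). A call has exactly 5 rows; each row is the pose to reach, as a shift and turn from the pose commanded when the call began; what a row does not reach only later rows make up. A row lasts 1/12 s, in which the tool goes at most 41.7 mm and 7.16 degrees, less where a joint would pass 70% of its speed; a pose out of reach is approached as far as the arm can. A call with a gripper value outside its range is refused whole. The fingers move at their own pace and stop on an object; FORCE is the grip in N (left out, the last holds). Time passes only in rows, so rows that repeat a pose let the fingers close, or fill a call up. It gives the time, the measured TCP pose, the force, the opening and the grip force at its end, in the units of the state.
- arm.get_state(): the state, without advancing time (a new reading comes with each control period).
- arm.grab_frame(name): name is "scene" or "side" or "wrist"; returns the picture (400x640x3 uint8, red, green, blue); there is no depth.
- arm.get_calibration(name): a dict with "fx", "fy", "cx", "cy" (pixels), "k1" (the pictures are not rectified: a ray, as slopes to the right and down, at radius r is drawn at 1 + k1 r^2 times it, then the intrinsics apply), "cam_to_world" (4x4, takes a point from camera to world coordinates); the wrist camera has in their place "tool_from_camera" (4x4, takes a point from camera to tool coordinates, whose origin is the TCP and whose axes are the flange's). Camera axes: x right, y down, z forward; pixel columns grow to the right and rows downward; lengths in m; the calibration is good to about 2 mm. A picture is of the moment at which its call begins: read the wrist's pose just before it. get_calibration takes no time and is no camera call.
- arm.job_done(): hands the job in; it is judged then, once.
The state is a dict: "t": time; "q": joint angles; "qd": joint speeds; "joint_efforts": joint torques, N m; "eef_pos": TCP position; "ee_rot": TCP orientation; "force": force on the tool from outside, world axes, zero at the start; "moment": the same for the moment, N m; "width": finger opening in m; "gripper_force": force on a finger pad.
Only numpy, scipy, OpenCV 4.12 (cv2) and the standard library are available. Lean on these libraries where they do the work, as an engineer would, in place of code of your own. Each camera call takes 0.05 s, during which the arm holds its last target. There are 200 camera calls.

## Working session

There is one attempt and no reset: what is moved stays moved. The work goes in short steps, Python scripts to look and compute and a shell command to move; the robot and the scene stay as the last step left them, time stands still between calls to the robot, and variables do not carry over. Pictures are saved under pics/ and viewed, at most 10 in all, crops included, and the job is handed in when it is done.

```bash
mkdir -p pics; cat > h.py <<'E'
import numpy as np, cv2
from station import arm
def ray(name,u,v):
    c=arm.get_calibration(name)
    xd,yd=(u-c["cx"])/c["fx"],(v-c["cy"])/c["fy"]
    x,y=xd,yd
    for _ in range(20):
        s=1+c["k1"]*(x*x+y*y); x,y=xd/s,yd/s
    T=np.array(c["cam_to_world"]); return T[:3,3],T[:3,:3]@np.array([x,y,1])
def plane(name,u,v,z):
    o,d=ray(name,u,v); return o+d*(z-o[2])/d[2]
def proj(name,P):
    c=arm.get_calibration(name);T=np.array(c["cam_to_world"])
    p=T[:3,:3].T@(np.array(P)-T[:3,3]);x,y=p[:2]/p[2];s=1+c["k1"]*(x*x+y*y)
    return x*s*c["fx"]+c["cx"],y*s*c["fy"]+c["cy"]
def grab(name,f):
    im=arm.grab_frame(name)[:,:,::-1].copy(); cv2.imwrite(f,im); return im
E
python3 - <<'E'
from h import *
grab("scene","pics/s0.png");grab("side","pics/d0.png")
for n in("scene","side"):
    print(n,np.round(arm.get_calibration(n)["cam_to_world"],3).tolist())
s=arm.get_state();print(s["t"],s["eef_pos"],s["ee_rot"],s["width"])
E
```

```text
scene [[-0.759, -0.462, 0.459, -0.002], [-0.651, 0.555, -0.519, 0.676], [-0.015, -0.692, -0.722, 1.0], [0.0, 0.0, 0.0, 1.0]]
side [[-0.989, -0.106, 0.106, 0.5], [-0.149, 0.6, -0.786, 0.855], [0.02, -0.793, -0.609, 0.752], [0.0, 0.0, 0.0, 1.0]]
0.1 [ 0.18433881 -0.64891238  0.22571695] [ 3.14013842e+00 -1.31158569e-04 -2.86484417e+00] 0.08782509466635623
```

View pics/s0.png

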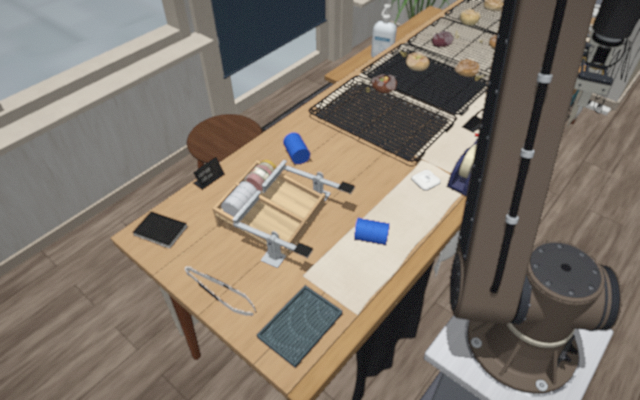

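View pics/d0.png

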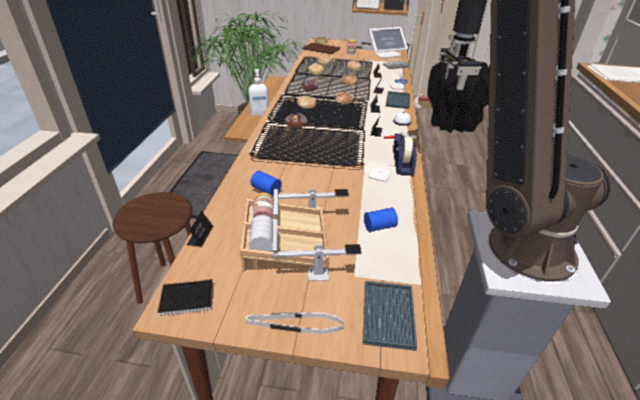

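The scene view shows the dispenser around (270,205), with black pads at about (347,187) (far, right) and (303,249) (near, left). In the side view the pads are at (342,193) and (352,249). Blue look-alike cans are at (297,148) and (372,231) in the scene view. I still need to find out which lane holds the jar, so I'll make an enlarged crop and triangulate the pads.

```bash
python3 - <<'E'
from h import *
a=cv2.imread("pics/s0.png");b=cv2.imread("pics/d0.png")
ca=cv2.resize(a[145:275,200:360],None,fx=2.5,fy=2.5,interpolation=cv2.INTER_CUBIC)
cb=cv2.resize(b[165:295,225:385],None,fx=2.5,fy=2.5,interpolation=cv2.INTER_CUBIC)
cv2.imwrite("pics/crop1.png",np.hstack([ca,cb]))
def blob(im,u,v,r=16):
    w=im[v-r:v+r,u-r:u+r]; m=(w.max(2)<65).astype(np.uint8)
    n,l,s,c=cv2.connectedComponentsWithStats(m); k=1+np.argmax(s[1:,4]); print(s[k],c[k]+[u-r,v-r]); return c[k]+[u-r,v-r]
def tri(pa,pb):
    A=[];B=[]
    for n,p in(("scene",pa),("side",pb)):
        o,d=ray(n,*p);d/=np.linalg.norm(d);M=np.eye(3)-np.outer(d,d);A.append(M);B.append(M@o)
    return np.linalg.lstsq(np.vstack(A),np.hstack(B),rcond=None)[0]
P={}
for k,pa,pb in(("L",(303,249),(352,249)),("R",(347,187),(342,193))):
    x,y=blob(a,*pa),blob(b,*pb); P[k]=tri(x,y); print(k,P[k],plane("scene",*x,.08),plane("side",*y,.08))
d=P["L"]-P["R"];print(np.linalg.norm(d[:2]),"yaw",np.degrees(np.arctan2(-d[0],d[1])))
E
```

```text
[  8  11  17  12 121] [302.7768595  249.33057851]
[ 10  12  14   9 107] [352.57943925 248.56074766]
L [0.49974447 0.16172844 0.07821661] [0.49836948 0.16316784 0.08      ] [0.49999188 0.16298269 0.08      ]
[ 8 12 14  9 79] [345.97468354 186.89873418]
[10 13 12  6 64] [341.15625 192.40625]
R [ 0.55128786 -0.07068373  0.07720151] [ 0.54972329 -0.06854652  0.08      ] [ 0.55100795 -0.06666787  0.08      ]
0.23805911209656816 yaw 12.504429863872659
```

View pics/crop1.png

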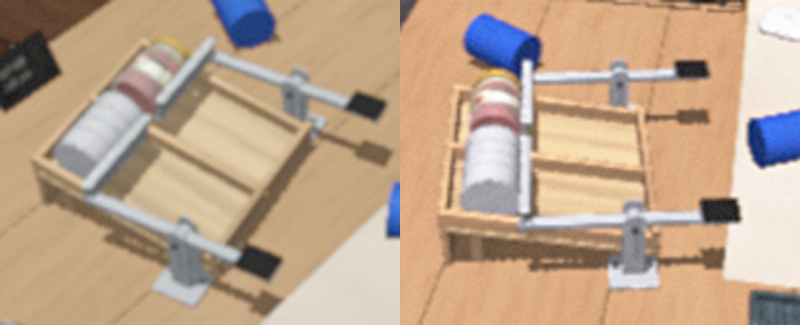

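The jar (red filling, yellow lid) is in the far, right-hand lane: left-crop (155,75), right-crop (497,105). The plain metal tin is in the near, left-hand lane. The two blue cans are loose look-alikes outside the dispenser. So the right lever's pad is the one to press, at about (0.549, -0.067, 0.084), with dispenser yaw about 12.5°. I'll approach above it with the fingers shut.

```bash
python3 -m crank '[{"dx":0.018,"dy":0.029,"dz":0,"twist":0,"grip":-1},{"dx":0.036,"dy":0.058,"dz":0,"twist":0,"grip":-1},{"dx":0.054,"dy":0.087,"dz":0,"twist":0,"grip":-1},{"dx":0.072,"dy":0.116,"dz":0,"twist":0,"grip":-1},{"dx":0.09,"dy":0.145,"dz":0,"twist":0,"grip":-1}]'
python3 -m crank '[{"dx":0.018,"dy":0.029,"dz":0,"twist":0,"grip":-1},{"dx":0.036,"dy":0.058,"dz":0,"twist":0,"grip":-1},{"dx":0.054,"dy":0.087,"dz":0,"twist":0,"grip":-1},{"dx":0.072,"dy":0.116,"dz":0,"twist":0,"grip":-1},{"dx":0.09,"dy":0.145,"dz":0,"twist":0,"grip":-1}]'
python3 -m crank '[{"dx":0.018,"dy":0.029,"dz":0,"twist":0,"grip":-1},{"dx":0.036,"dy":0.058,"dz":0,"twist":0,"grip":-1},{"dx":0.054,"dy":0.087,"dz":0,"twist":0,"grip":-1},{"dx":0.072,"dy":0.116,"dz":0,"twist":0,"grip":-1},{"dx":0.09,"dy":0.145,"dz":0,"twist":0,"grip":-1}]'
```

```text
t: 0.52
eef_pos: [0.2748, -0.5027, 0.2261]
ee_rot: [3.141, -0.0, -2.865]
force: [1.1, 0.1, -0.5]
width: 0.0596
gripper_force: 0.0
t: 0.93
eef_pos: [0.3648, -0.3577, 0.2264]
ee_rot: [3.141, -0.0, -2.865]
force: [0.5, -0.3, 0.5]
width: 0.0268
gripper_force: 0.0
t: 1.35
eef_pos: [0.4548, -0.2126, 0.2265]
ee_rot: [3.141, -0.0, -2.865]
force: [0.7, -1.6, -0.1]
width: 0.0007
gripper_force: 0.0
```

```bash
python3 -m crank '[{"dx":0.02,"dy":0.031,"dz":0,"twist":-1,"grip":-1},{"dx":0.04,"dy":0.062,"dz":0,"twist":-2,"grip":-1},{"dx":0.06,"dy":0.093,"dz":0,"twist":-3,"grip":-1},{"dx":0.08,"dy":0.124,"dz":-0.01,"twist":-3.5,"grip":-1},{"dx":0.094,"dy":0.146,"dz":-0.03,"twist":-3.5,"grip":-1}]'
python3 -m crank '[{"dx":0,"dy":0,"dz":-0.03,"twist":0,"grip":-1},{"dx":0,"dy":0,"dz":-0.06,"twist":0,"grip":-1},{"dx":0,"dy":0,"dz":-0.08,"twist":0,"grip":-1},{"dx":0,"dy":0,"dz":-0.08,"twist":0,"grip":-1},{"dx":0,"dy":0,"dz":-0.08,"twist":0,"grip":-1}]'
python3 - <<'E'
from h import *
a=grab("scene","pics/s1.png");b=grab("side","pics/d1.png")
s=arm.get_state();p=s["eef_pos"];print(p,s["force"])
for n,im in(("scene",a),("side",b)): print(n,proj(n,p))
ca=cv2.resize(a[125:255,260:420],None,fx=2.5,fy=2.5,interpolation=cv2.INTER_CUBIC)
cb=cv2.resize(b[115:245,265:425],None,fx=2.5,fy=2.5,interpolation=cv2.INTER_CUBIC)
cv2.imwrite("pics/crop2.png",np.hstack([ca,cb]))
E
```

```text
t: 1.77
eef_pos: [0.5512, -0.0657, 0.1983]
ee_rot: [-3.141, 0.005, -2.925]
force: [0.4, -1.3, 0.1]
width: 0.0005
gripper_force: 0.0
t: 2.18
eef_pos: [0.5478, -0.0685, 0.1159]
ee_rot: [-3.141, -0.003, -2.926]
force: [-0.1, 0.5, 0.8]
width: 0.0002
gripper_force: 0.0
[ 0.54943317 -0.0683467   0.11801021] [-0.08662971 -0.20149676  0.81110799]
scene (np.float64(346.43033654702396), np.float64(176.71391156412082))
side (np.float64(342.5303295843515), np.float64(181.54741684425903))
```

View pics/crop2.png

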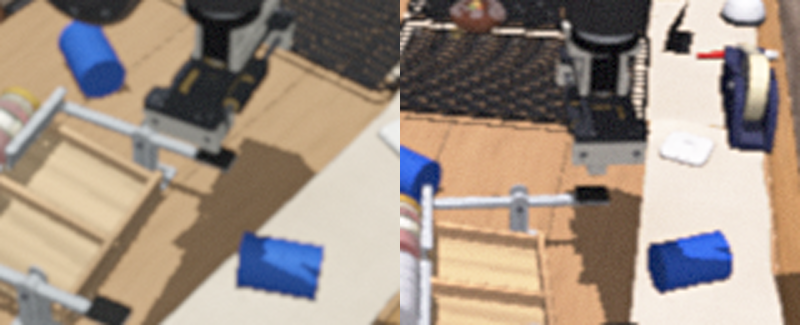

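The fingertips are right above the right pad: tip at (597,172) and pad at (592,195) in the side crop. Now I'll press.

```bash
python3 -m crank '[{"dx":0,"dy":0,"dz":-0.02,"twist":0,"grip":-1},{"dx":0,"dy":0,"dz":-0.036,"twist":0,"grip":-1},{"dx":0,"dy":0,"dz":-0.05,"twist":0,"grip":-1},{"dx":0,"dy":0,"dz":-0.06,"twist":0,"grip":-1},{"dx":0,"dy":0,"dz":-0.067,"twist":0,"grip":-1}]'
python3 -m crank '[{"dx":0,"dy":0,"dz":0,"twist":0,"grip":-1},{"dx":0,"dy":0,"dz":0,"twist":0,"grip":-1},{"dx":0,"dy":0,"dz":0,"twist":0,"grip":-1},{"dx":0,"dy":0,"dz":0,"twist":0,"grip":-1},{"dx":0,"dy":0,"dz":0,"twist":0,"grip":-1}]'
python3 -m crank '[{"dx":0,"dy":0,"dz":0,"twist":0,"grip":-1},{"dx":0,"dy":0,"dz":0,"twist":0,"grip":-1},{"dx":0,"dy":0,"dz":0,"twist":0,"grip":-1},{"dx":0,"dy":0,"dz":0,"twist":0,"grip":-1},{"dx":0,"dy":0,"dz":0,"twist":0,"grip":-1}]'
python3 - <<'E'
from h import *
a=grab("scene","pics/s2.png");b=grab("side","pics/d2.png")
ca=cv2.resize(a[135:265,205:365],None,fx=2.5,fy=2.5,interpolation=cv2.INTER_CUBIC)
cb=cv2.resize(b[155:285,225:385],None,fx=2.5,fy=2.5,interpolation=cv2.INTER_CUBIC)
cv2.imwrite("pics/crop3.png",np.hstack([ca,cb]))
E
```

```text
t: 2.7
eef_pos: [0.5505, -0.0682, 0.0509]
ee_rot: [-3.141, 0.004, -2.926]
force: [1.7, -0.3, 5.3]
width: 0.0005
gripper_force: 2.1
t: 3.12
eef_pos: [0.5491, -0.0682, 0.0504]
ee_rot: [-3.141, 0.002, -2.926]
force: [0.7, -0.4, 5.3]
width: 0.0006
gripper_force: 1.9
t: 3.53
eef_pos: [0.5485, -0.0683, 0.0496]
ee_rot: [-3.142, 0.0, -2.926]
force: [1.3, -0.1, 3.9]
width: 0.0004
gripper_force: 1.9
```

View pics/crop3.png

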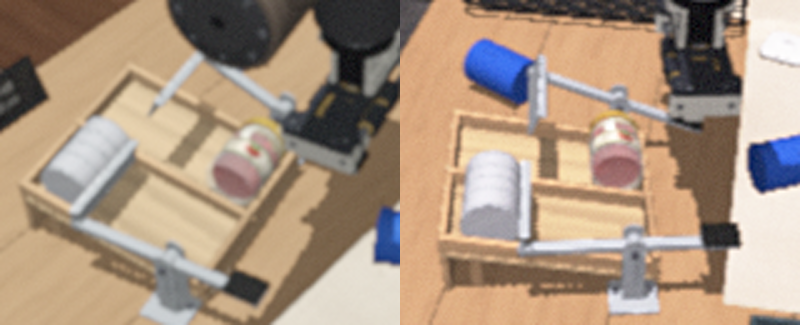

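The gate is up, the lever is down, and the jar lies at the front lip at crop (615,150). The tin is still behind its shut gate at (492,195). I'll hold a little longer so the jar settles, then ease the lever back up.

```bash
H='x'; python3 -m crank '[{"dx":0,"dy":0,"dz":0,"twist":0,"grip":-1},{"dx":0,"dy":0,"dz":0,"twist":0,"grip":-1},{"dx":0,"dy":0,"dz":0,"twist":0,"grip":-1},{"dx":0,"dy":0,"dz":0,"twist":0,"grip":-1},{"dx":0,"dy":0,"dz":0,"twist":0,"grip":-1}]'
python3 -m crank '[{"dx":0,"dy":0,"dz":0,"twist":0,"grip":-1},{"dx":0,"dy":0,"dz":0,"twist":0,"grip":-1},{"dx":0,"dy":0,"dz":0,"twist":0,"grip":-1},{"dx":0,"dy":0,"dz":0,"twist":0,"grip":-1},{"dx":0,"dy":0,"dz":0,"twist":0,"grip":-1}]'
python3 - <<'E'
from h import *
o=cv2.imread("pics/d2.png");b=grab("side","pics/d3.png")
print("jar region change",cv2.absdiff(o,b)[198:235,298:325].mean())
E
python3 -m crank '[{"dx":0,"dy":0,"dz":0.006,"twist":0,"grip":-1},{"dx":0,"dy":0,"dz":0.012,"twist":0,"grip":-1},{"dx":0,"dy":0,"dz":0.018,"twist":0,"grip":-1},{"dx":0,"dy":0,"dz":0.024,"twist":0,"grip":-1},{"dx":0,"dy":0,"dz":0.03,"twist":0,"grip":-1}]'
python3 -m crank '[{"dx":0,"dy":0,"dz":0.006,"twist":0,"grip":-1},{"dx":0,"dy":0,"dz":0.012,"twist":0,"grip":-1},{"dx":0,"dy":0,"dz":0.025,"twist":0,"grip":-1},{"dx":0,"dy":0,"dz":0.045,"twist":0,"grip":-1},{"dx":0,"dy":0,"dz":0.07,"twist":0,"grip":-1}]'
python3 -m crank '[{"dx":0,"dy":0,"dz":0.03,"twist":0,"grip":-1},{"dx":0,"dy":0,"dz":0.06,"twist":0,"grip":-1},{"dx":0,"dy":-0.03,"dz":0.07,"twist":0,"grip":-1},{"dx":0,"dy":-0.06,"dz":0.07,"twist":0,"grip":-1},{"dx":0,"dy":-0.08,"dz":0.07,"twist":0,"grip":-1}]'
python3 -m crank '[{"dx":0,"dy":-0.03,"dz":0,"twist":0,"grip":-1},{"dx":0,"dy":-0.06,"dz":0,"twist":0,"grip":-1},{"dx":0,"dy":-0.06,"dz":0,"twist":0,"grip":-1},{"dx":0,"dy":-0.06,"dz":0,"twist":0,"grip":-1},{"dx":0,"dy":-0.06,"dz":0,"twist":0,"grip":-1}]'
python3 - <<'E'
from h import *
a=grab("scene","pics/s4.png");b=grab("side","pics/d4.png")
ca=cv2.resize(a[135:265,205:365],None,fx=2.5,fy=2.5,interpolation=cv2.INTER_CUBIC)
cb=cv2.resize(b[155:285,225:385],None,fx=2.5,fy=2.5,interpolation=cv2.INTER_CUBIC)
cv2.imwrite("pics/crop4.png",np.hstack([ca,cb]))
E
```

```text
t: 4.05
eef_pos: [0.5484, -0.0683, 0.0495]
ee_rot: [3.142, -0.0, -2.926]
force: [1.3, -0.5, 4.6]
width: 0.0007
gripper_force: 1.9
t: 4.47
eef_pos: [0.5484, -0.0683, 0.0496]
ee_rot: [3.142, -0.0, -2.926]
force: [-0.0, 0.2, 4.7]
width: 0.0003
gripper_force: 1.9
jar region change 2.401067734401068
t: 4.93
eef_pos: [0.5481, -0.0684, 0.0802]
ee_rot: [3.141, -0.0, -2.926]
force: [-0.4, 0.1, 3.1]
width: 0.0006
gripper_force: 1.3
t: 5.35
eef_pos: [0.5478, -0.0682, 0.1494]
ee_rot: [3.141, -0.002, -2.926]
force: [0.8, 0.5, -0.5]
width: 0.0006
gripper_force: 0.0
t: 5.77
eef_pos: [0.5493, -0.1495, 0.2214]
ee_rot: [-3.141, 0.004, -2.925]
force: [-1.3, 0.5, -0.4]
width: 0.0007
gripper_force: 0.0
t: 6.18
eef_pos: [0.5485, -0.2083, 0.2196]
ee_rot: [3.141, 0.0, -2.927]
force: [0.5, -0.0, -0.9]
width: 0.0006
gripper_force: 0.0
```

View pics/crop4.png

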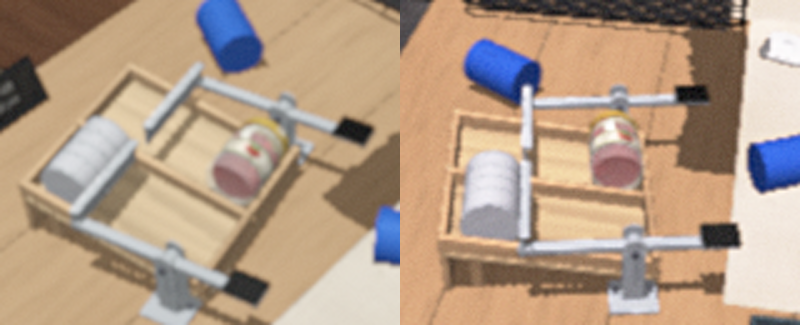

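The jar rests at the lip at (615,150), both gates are shut with both levers level, the tin is in place, and the arm is clear.

```bash
python3 -c "
from station import arm
print(arm.job_done())"
```

```text
the job is handed in; nothing more can be done
None
```

The jam jar is out of the right lane and resting against the front lip; both gates are shut, the tin is still in its lane, the arm is clear, and I handed the job in at about 6 s (no verdict came back).

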